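# Change the wheels on a honing spindle

## Task

Change the wheels on the little honing machine: draw the T-headed key right out of the spindle, take off the small worn wheel and lay it flat in the steel tray, then slide every one of the larger fresh wheels that lie on the bench down over the spindle, stacked flat and fully home. Last, push the key back through the cross hole in the spindle above the wheels so that it clearly sticks out on both sides, let go, and do not disturb the oil bottle, screwdriver or mug.

Things in the scene. Friction and masses are not known exactly. Their poses are not given: they have to be found in the camera images.
- machine: Fixed honing machine: round green motor pot 150 mm wide, 60 mm high, a flange 40 mm wide, 8 mm high (its top is the wheel seat) and an upright steel spindle, diameter 24 mm, rising 70 mm above the seat, top 4 mm chamfered. A cross hole 13 mm wide and high runs through the spindle along the machine's x axis. Origin on the bench under the spindle's axis.
- spindle_seat (a point): Centre of the seat (top of the flange) on the spindle's axis, 68 mm above the bench. Axes as the machine.
- spindle_hole (a point): Middle of the cross hole, on the spindle's axis, 52 mm above the seat and 18 mm below the spindle's top. The hole runs along x of this frame.
- worn: Worn grinding wheel: grey ring worn down to 46 mm outside diameter, 27 mm bore, 14 mm thick. Starts on the spindle, on the seat, under the key. Origin at the centre of its underside, z along its axis.
- worn_mid (a point): Middle of the worn wheel, on its axis 7 mm above its origin.
- wheel1: Fresh grinding wheel: plain grey abrasive ring like the other fresh ones, 58 mm outside diameter, 27 mm bore, 14 mm thick. Starts lying flat on the bench. Origin at the centre of its underside, z along its axis. Two or three fresh wheels are present in a run (None = absent). Same either face up.
- wheel2: Fresh grinding wheel: plain grey abrasive ring like the other fresh ones, 58 mm outside diameter, 27 mm bore, 14 mm thick. Starts lying flat on the bench. Origin at the centre of its underside, z along its axis. Two or three fresh wheels are present in a run (None = absent). Same either face up.
- wheel3: Fresh grinding wheel: plain grey abrasive ring like the other fresh ones, 58 mm outside diameter, 27 mm bore, 14 mm thick. Starts lying flat on the bench. Origin at the centre of its underside, z along its axis. Two or three fresh wheels are present in a run (None = absent). Same either face up.
- wheel1_mid (a point): Middle of wheel1, on its axis 7 mm above its origin.
- wheel2_mid (a point): Middle of wheel2, on its axis 7 mm above its origin.
- wheel3_mid (a point): Middle of wheel3, on its axis 7 mm above its origin.
- key: Steel key 96 mm long, 40 g: round rod 9 mm thick, its end (x = +48 mm) tapered to 4 mm over 8 mm; at the other end (x = -48 to -38 mm) a flat T head 28 mm wide (y), 9 mm thick (z), so it does not roll. Origin below mid-length, 4.5 mm under the rod's axis; x along the rod to the tapered end. Starts in the cross hole, head on the machine's -x side; may go back in from either side.
- key_mid (a point): Middle of the key's length, on the rod's axis.
- key_tip (a point): The end point of the key's tapered end, on the rod's axis, 48 mm from key_mid.
- tray: Open steel tray fixed to the bench, 150 x 150 mm outside, 30 mm high, walls and floor about 4 mm. Origin under its centre.
- oil: Bystander: amber oil bottle, 48 mm diameter, 130 mm tall. Leave alone.
- driver: Bystander: screwdriver with a wooden handle, lying on the bench. Leave alone.
- mug: Bystander: white mug, 76 mm diameter, 85 mm tall. Leave alone.

How it is judged:
By the outcome, as a careful person would: the job done as asked, in the order asked, and still so for the second after the job is handed in, with the robot touching nothing.
Of wheel1, wheel2, wheel3 only 2 to 3 are there at a start; the rules pass over those that are not, and their reading is None.
At some moment in a run one of wheel1, wheel2, wheel3 may be knocked a few centimetres aside while the robot is not near it.
It also fails if it takes over 210 s, if anything falls off the work surface, if the arm or the gripper's body presses on something with over 40 N, if the wrist force passes 120 N, or if a joint passes its speed limit or range.

## Robot

A 7-joint arm with a two-finger parallel gripper is mounted at the origin on the work surface. World frame = base frame: x ahead of the robot, y to its left, z up, the work surface at z = 0. Lengths are in m, angles in degrees, forces in N, time in s.
With the tool pointing down it reaches from about 0.4 to 0.875 m from the base axis. Payload 6.5 kg.
Tool frame: the origin (TCP) lies at the very end of the fingers, on their centre line; the grasp point (between the pads) lies 19 mm behind it; z points along the fingers, y is the line along which they close (so a half turn about z gives the same grasp; the last joint's range is limited). The gripper opens to 85 mm and grips with 20 to 120 N. Pads are 22 mm wide; open, the fingers measure 114 mm over their backs; the gripper's body (76 mm by 85 mm) begins 54 mm behind the grasp point. The pads swing forward as they close: fully open they stand 13 mm farther back than shut.
Start: joints at [60.035, 30.733, -0.252, 88.115, 0.149, 61.152, -4.079], TCP at [0.287, -0.583, 0.231] pointing down, gripper open.
Joint ranges: [-154.64, 154.64], [-21.42, 123.67], [-72.66, 72.17], [13.99, 137.28], [-74.86, 254.86], [10.95, 109.41], [-158.01, 158.01]. Speed limits (degrees/s): [136.94, 136.94, 180, 180, 180, 180, 180].

## Interface

Orientations are given as a 3x3 rotation matrix whose columns are the frame's x, y, z axes.
In Python, from cell import ctrl gives the robot as it stands. Calls block until the motion is done:
- ctrl.reach(position, orientation): joint-space move of the TCP to a pose.
- ctrl.line_to(position, frame=None, velocity=0.15): straight line of the TCP; frame=None keeps the orientation; velocity is the mean speed in m/s.
- ctrl.set_joints(angles): joint-space move.
- ctrl.gripper_to(opening, newtons=None): finger opening in m; newtons is the grip in N (None keeps the last); returns when the fingers have stopped.
- ctrl.hold(seconds).
- ctrl.inverse_kinematics(position, orientation): joint angles nearest the present ones, or None.
- ctrl.capture(name): name is "scene" or "side" or "wrist"; returns the picture (400x640x3 uint8, red, green, blue); there is no depth.
- ctrl.camera_info(name): a dict with "intrinsics" (3x3 intrinsics, pixels), "dist_coeffs" ([k1, k2, p1, p2, k3] as OpenCV has them; the pictures are not rectified), "position" and "attitude" of the camera in the world; the wrist camera has in their place "tool_from_camera" (4x4, takes a point from camera to tool coordinates, whose origin is the TCP and whose axes are the flange's). Camera axes: x right, y up, looking along -z (the intrinsics and any distortion apply to the point x, -y, -z); pixel columns grow to the right and rows downward; lengths in m; the calibration is good to about 2 mm. A picture is of the moment at which its call begins: read the wrist's pose just before it. camera_info takes no time and is no camera call.
A pose or a line that the arm cannot do raises ctrl.MotionError and nothing moves.
- ctrl.finish_job(): hands the job in; it is judged then, once.
Readings, each from a call of its own:
- ctrl.current_clock(): time.
- ctrl.current_joints(): joint angles.
- ctrl.current_joint_velocities(): joint speeds.
- ctrl.current_joint_torque(): joint torques, N m.
- ctrl.current_ee_pos(): TCP position.
- ctrl.current_eef_rot(): TCP orientation.
- ctrl.current_force(): force on the tool from outside, world axes, zero at the start.
- ctrl.current_ft_torque(): the same for the moment, N m.
- ctrl.current_finger_gap(): finger opening in m.
- ctrl.current_gripper_force(): force on a finger pad.
Only numpy, scipy, OpenCV 4.12 (cv2) and the standard library are available. Lean on these libraries where they do the work, as an engineer would, in place of code of your own. Each camera call takes 0.05 s, during which the arm holds its last target. There are 200 camera calls.

## Working session

There is one attempt and no reset: what is moved stays moved. The work goes in short steps, each a Python script; the robot and the scene stay as the last script left them, time stands still between calls to the robot, and variables do not carry over. Pictures are saved under pics/ and viewed, at most 14 in all, crops included, and the job is handed in when it is done.

```bash
ls; mkdir -p pics; python3 - <<'E'
from cell import ctrl
import cv2,numpy as np
a=[ctrl.capture(n) for n in("scene","side")]
for n,i in zip(("scene","side"),a): cv2.imwrite(f"pics/{n}0.png",i[...,::-1])
for n in("scene","side","wrist"):
  print(n,ctrl.camera_info(n))
print(ctrl.current_eef_rot(),ctrl.current_clock())
E
```

```text
cell.py
pics
scene {'intrinsics': array([[441.77925895,   0.        , 312.14195006],
       [  0.        , 441.77925895, 203.31766708],
       [  0.        ,   0.        ,   1.        ]]), 'dist_coeffs': array([0.00375958, 0.        , 0.        , 0.        , 0.        ]), 'position': array([1.07315382, 0.1074529 , 0.90595716]), 'attitude': array([[-0.22439057, -0.83649025,  0.49993293],
       [ 0.97440606, -0.19969014,  0.1032312 ],
       [ 0.01347978,  0.51030179,  0.85988975]])}
side {'intrinsics': array([[447.25168925,   0.        , 319.47147348],
       [  0.        , 447.25168925, 204.1299177 ],
       [  0.        ,   0.        ,   1.        ]]), 'dist_coeffs': array([-0.00121354,  0.        ,  0.        ,  0.        ,  0.        ]), 'position': array([0.45423109, 0.5572274 , 0.82194627]), 'attitude': array([[-0.97388424,  0.16942207, -0.15114775],
       [-0.22639972, -0.77480993,  0.59026498],
       [-0.01710686,  0.60906957,  0.79293229]])}
wrist {'intrinsics': array([[291.26231677,   0.        , 321.36019368],
       [  0.        , 291.26231677, 197.23187315],
       [  0.        ,   0.        ,   1.        ]]), 'dist_coeffs': array([-0.02723726,  0.        ,  0.        ,  0.        ,  0.        ]), 'tool_from_camera': array([[-4.95358452e-05,  9.48004938e-01,  3.18255611e-01,
         8.14408464e-02],
       [ 9.99999998e-01,  3.61764405e-05,  4.78872964e-05,
         3.71627108e-04],
       [ 3.38840382e-05,  3.18255613e-01, -9.48004939e-01,
        -1.43472296e-01],
       [ 0.00000000e+00,  0.00000000e+00,  0.00000000e+00,
         1.00000000e+00]])}
[[ 8.97436132e-01  4.41143667e-01 -8.08999809e-04]
 [ 4.41144390e-01 -8.97435127e-01  1.34919356e-03]
 [-1.30836649e-04 -1.56770078e-03 -9.99998763e-01]] 0.1
```

View pics/scene0.png

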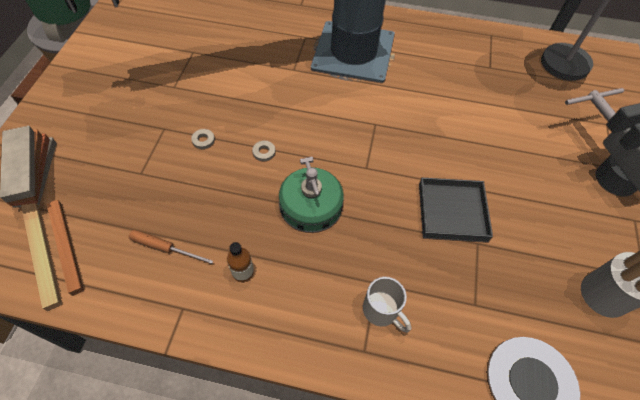

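View pics/side0.png

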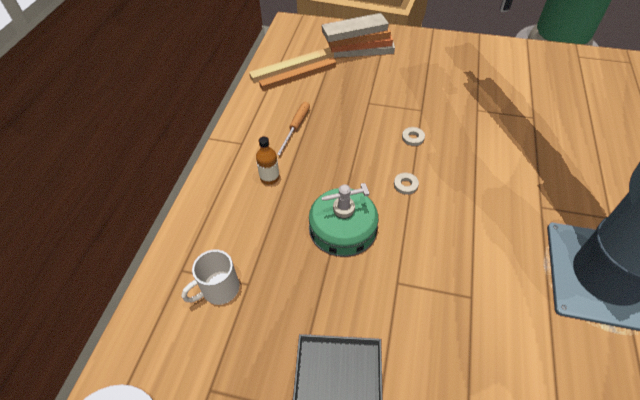

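The scene view shows two fresh wheels at (203,139) and (264,150), and the machine spindle at about (312,180). The key head is at (307,160) and the tray at (455,210). The side view has the same two wheels at (413,136) and (406,183), the spindle at (344,195), the key from (322,198) to (365,189), and the tray at (338,375). Next I'll write helpers and measure.

```bash
cat > h.py <<'E'
from cell import ctrl
import cv2, numpy as np
F=np.diag([1.,-1,-1])
def cam(n):
    i=ctrl.camera_info(n)
    if n=="wrist":
        T=np.eye(4);T[:3,:3]=ctrl.current_eef_rot();T[:3,3]=ctrl.current_ee_pos()
        T=T@i["tool_from_camera"];p,R=T[:3,3],T[:3,:3]
    else: p,R=np.array(i["position"]),np.array(i["attitude"])
    return i["intrinsics"],i["dist_coeffs"],p,R@F
def px(c,P):
    K,d,p,R=c;P=np.atleast_2d(np.array(P,float))
    return cv2.projectPoints(P,cv2.Rodrigues(R.T)[0],-R.T@p,K,d)[0][:,0]
def ray(c,uv):
    K,d,p,R=c
    q=cv2.undistortPoints(np.array(uv,float).reshape(-1,1,2),K,d)[:,0]
    return p,np.c_[q,np.ones(len(q))]@R.T
def onz(c,uv,z):
    p,d=ray(c,uv);return p+d*((z-p[2])/d[:,2])[:,None]
def tri(c1,u1,c2,u2):
    p,a=ray(c1,[u1]);q,b=ray(c2,[u2]);a=a[0]/np.linalg.norm(a);b=b[0]/np.linalg.norm(b)
    s=np.linalg.lstsq(np.c_[a,-b],q-p,rcond=None)[0]
    A,B=p+s[0]*a,q+s[1]*b;return (A+B)/2,np.linalg.norm(A-B)
def down(yaw):  # tool y axis (closing line) at angle yaw (deg) in world
    t=np.radians(yaw);y=np.array([np.cos(t),np.sin(t),0]);z=np.array([0,0,-1.])
    return np.c_[np.cross(y,z),y,z]
def shot(n,name):
    c=cam(n);i=ctrl.capture(n);cv2.imwrite(f"pics/{name}.png",i[...,::-1]);return c,i
def state():
    print("t%.1f"%ctrl.current_clock(),np.round(ctrl.current_ee_pos(),4),"gap%.4f"%ctrl.current_finger_gap(),"F",np.round(ctrl.current_force(),1),"g%.1f"%ctrl.current_gripper_force())
E
python3 - <<'E'
from h import *
s,d=cam("scene"),cam("side")
I={n:cv2.imread(f"pics/{n}0.png") for n in("scene","side")}
print("TCP",px(s,ctrl.current_ee_pos()),px(d,ctrl.current_ee_pos()))
for n,c,pts in(("scene",s,[(203,139),(264,150)]),("side",d,[(413,136),(406,183)])):
    h=cv2.cvtColor(I[n],cv2.COLOR_BGR2HSV)
    m=((h[...,1]<90)&(h[...,2]>60)).astype(np.uint8)
    for p in pts:
        sub=np.zeros_like(m);x,y=p;sub[y-18:y+18,x-18:x+18]=m[y-18:y+18,x-18:x+18]
        cs=cv2.findContours(sub,cv2.RETR_EXTERNAL,cv2.CHAIN_APPROX_NONE)[0];k=max(cs,key=cv2.contourArea)
        x0=cv2.convexHull(k);M=cv2.moments(x0);u=(M['m10']/M['m00'],M['m01']/M['m00']);w=onz(c,x0[:,0],.007)
        print(n,np.round(u,1),np.round(onz(c,[u],.007),4),"size",np.ptp(w,0)[:2])
print("tray",onz(s,[(420,179),(488,181),(490,241),(424,238)],.03))
print("head",tri(s,(307,160),d,(365,189)))
for n in I:
    x,y=(312,190) if n=="scene" else (344,205)
    cv2.imwrite(f"pics/{n}_c.png",cv2.resize(I[n][y-50:y+50,x-60:x+60],None,fx=6,fy=6,interpolation=cv2.INTER_CUBIC))
E
```

```text
TCP [[98.30318941 12.31992412]] [[492.30131572   6.06085031]]
scene [202.4 138.4] [[ 0.4264 -0.3196  0.007 ]] size [0.06385154 0.061589  ]
scene [263.5 150.4] [[ 0.4267 -0.156   0.007 ]] size [0.06348229 0.05955393]
side [413.1 135.9] [[ 0.4231 -0.3184  0.007 ]] size [0.05740147 0.06987252]
side [405.8 182.9] [[ 0.4237 -0.1552  0.007 ]] size [0.05765396 0.06731302]
tray [[0.4380184  0.23815084 0.03      ]
 [0.40576337 0.39740689 0.03      ]
 [0.5669625  0.40578959 0.03      ]
 [0.59334088 0.26289734 0.03      ]]
head (array([ 0.50747537, -0.02418858,  0.11660987]), np.float64(0.0024474472187172138))
```

View pics/scene_c.png

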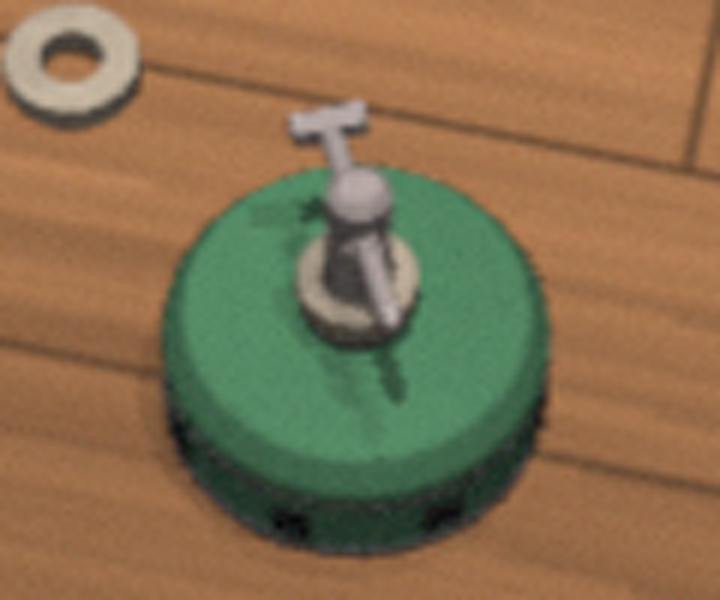

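View pics/side_c.png

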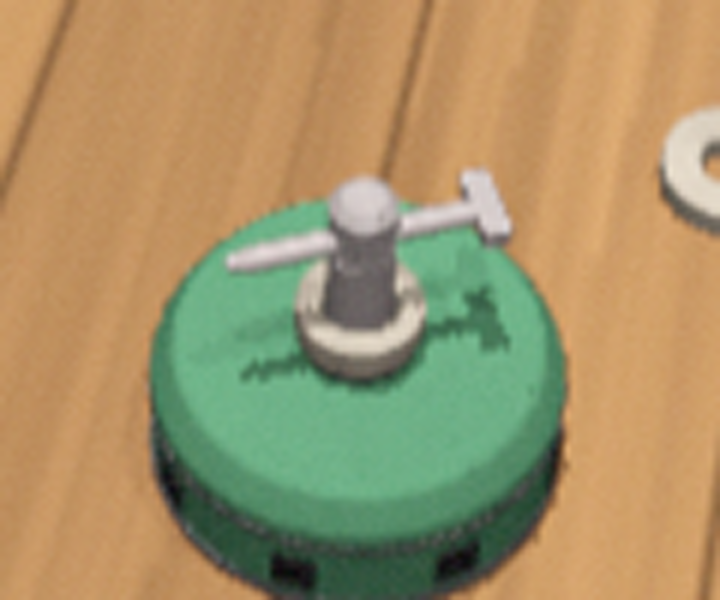

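The key tip is at scene (317.3,193.7) / side (322.7,198.7), the head at scene (306.7,160.2) / side (365,189.7), and the spindle top at scene (311.8,171.7) / side (344.5,188.8). I'll triangulate these, then take a wrist look from above the machine.

```bash
python3 - <<'E'
from h import *
s,d=cam("scene"),cam("side")
T,e1=tri(s,(317.3,193.7),d,(322.7,198.7));H,e2=tri(s,(306.7,160.2),d,(365,189.7));S,e3=tri(s,(311.8,171.7),d,(344.5,188.8))
print("tip",T,e1,"head",H,e2,"top",S,e3,"len",np.linalg.norm(T-H),"yaw",np.degrees(np.arctan2(*(T-H)[1::-1])))
yaw=np.degrees(np.arctan2(*(T-H)[1::-1]))
for dy in(90,-90):
    for z in(.25,.10): print(dy,ctrl.inverse_kinematics([S[0],S[1],z],down(yaw+dy)))
E
```

```text
tip [0.58643834 0.01686128 0.11437196] 0.0022863969254922904 head [ 0.50707127 -0.02469431  0.11444249] 0.0014457657246325722 top [ 0.5461037  -0.00433457  0.13142494] 0.001414045353637234 len 0.08958796657406357 yaw 27.635987597553182
90 [ 40.40470421  32.14198657 -61.3355714  100.48431591  30.70164125
  66.10796088  87.365681  ]
90 [ 39.26000241  48.09059311 -61.82747427 106.92096855  50.70973595
  57.95689631  72.65830918]
-90 [ 12.17939624  20.85176926 -20.74837819 101.98661006   8.48774321
  58.68858498 -74.11435503]
-90 [  6.14299203  31.88062287 -13.48694903 108.77583157  10.91657009
  40.57379366 -76.06677588]
```

```bash
python3 - <<'E'
from h import *
ctrl.reach([.545,-.005,.24],down(27.6-90)); state()
c,i=shot("wrist","w1")
print(px(c,[[.545,-.005,.138],[.5863,.0165,.118],[.507,-.025,.118],[.545,-.005,.082]]))
E
```

```text
t2.4 [ 0.5451 -0.0063  0.2399] gap0.0855 F [-0.5  0.2 -0.7] g0.0
[[319.57048939 195.66218288]
 [319.58153233 139.70743873]
 [319.96680052 230.18996468]
 [319.85641999 179.24960518]]
```

View pics/w1.png

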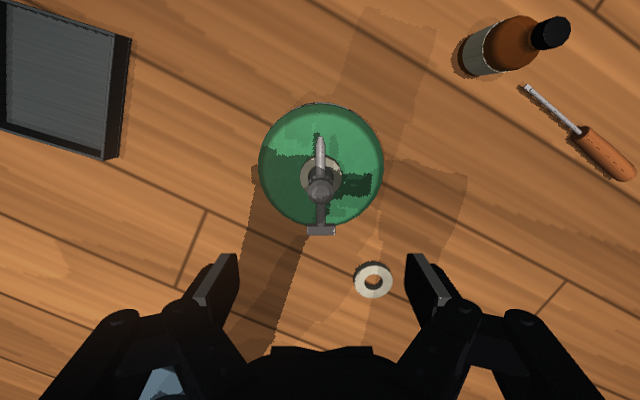

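The wrist view shows the spindle top at about (319,189), the key tip at (320,136), the head at (320,230), the worn ring around (320,176), and one fresh wheel at (373,280). A zoomed crop should refine these.

```bash
python3 - <<'E'
from h import *
state()
i=cv2.imread("pics/w1.png")
h=cv2.cvtColor(i,cv2.COLOR_BGR2HSV)
m=cv2.inRange(h,(60,100,30),(95,255,255));k=max(cv2.findContours(m,0,1)[0],key=cv2.contourArea)
print(cv2.fitEllipse(cv2.convexHull(k)))
c=cam("wrist")
print("pot pred",px(c,[.545,-.005,.055]))
cv2.imwrite("pics/w1c.png",cv2.resize(i[125:245,270:370],None,fx=5,fy=5,interpolation=cv2.INTER_CUBIC))
E
```

```text
t2.4 [ 0.5451 -0.0062  0.2399] gap0.0853 F [0.6 0.2 0.5] g0.0
((323.7564392089844, 165.8114776611328), (117.66600799560547, 119.71240234375), 17.466524124145508)
pot pred [[320.07347585 173.2248227 ]]
```

View pics/w1c.png

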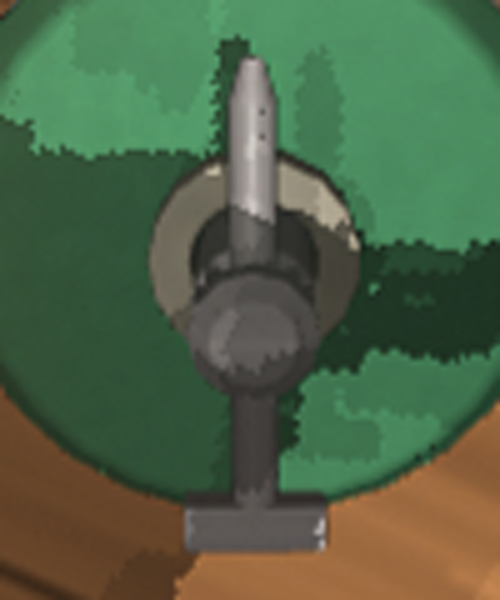

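The crop puts the spindle top at full-image (321,191), the tip at (320.4,136.6), the head at (321.2,229), and the worn ring's left and right edges at 300 and 342.4. The pads hold the key along image vertical.

```bash
python3 - <<'E'
from h import *
c=cam("wrist")
S=onz(c,[(321,191)],.135)[0];T=onz(c,[(320.4,136.6)],.118)[0];H=onz(c,[(321.2,229.5)],.120)[0]
print(S,T,H,np.linalg.norm(T-H),np.degrees(np.arctan2(*(T-H)[1::-1])))
print("fresh",onz(c,[(373,280)],.010), "pot",onz(c,[(322,165.8)],.057))
E
```

```text
[ 0.54857577 -0.00443013  0.135     ] [0.58908136 0.01725712 0.118     ] [ 0.50904293 -0.02519405  0.12      ] 0.09062148042422816 27.940802246018315
fresh [[ 0.42583479 -0.15605731  0.01      ]] pot [[ 0.55418032 -0.00272353  0.057     ]]
```

```bash
python3 - <<'E'
from h import *
a=np.radians(27.8);d=np.array([np.cos(a),np.sin(a),0]);R=down(27.8-90)
S=np.array([.547,-.0045,0])
g=S-.0435*d
ctrl.gripper_to(.05)
ctrl.reach(g+[0,0,.18],R)
ctrl.line_to(g+[0,0,.112],velocity=.08);state()
ctrl.gripper_to(.02,40);state()
ctrl.line_to(g-.085*d+[0,0,.112],velocity=.08);state()
c,i=shot("side","s2")
print(px(c,g-.085*d+[0,0,.112]))
cv2.imwrite("pics/s2c.png",cv2.resize(i[100:260,280:480,::-1],None,fx=4,fy=3.7))
E
```

```text
t4.2 [ 0.5089 -0.0247  0.1124] gap0.0498 F [-0.5 -0.3 -0.3] g0.0
t4.6 [ 0.5089 -0.0248  0.1124] gap0.0262 F [-0.1 -0.1  1. ] g39.5
t5.8 [ 0.4339 -0.0641  0.1121] gap0.0263 F [-0.  -0.2 -0. ] g39.5
[[403.07712223 182.06604008]]
```

View pics/s2c.png

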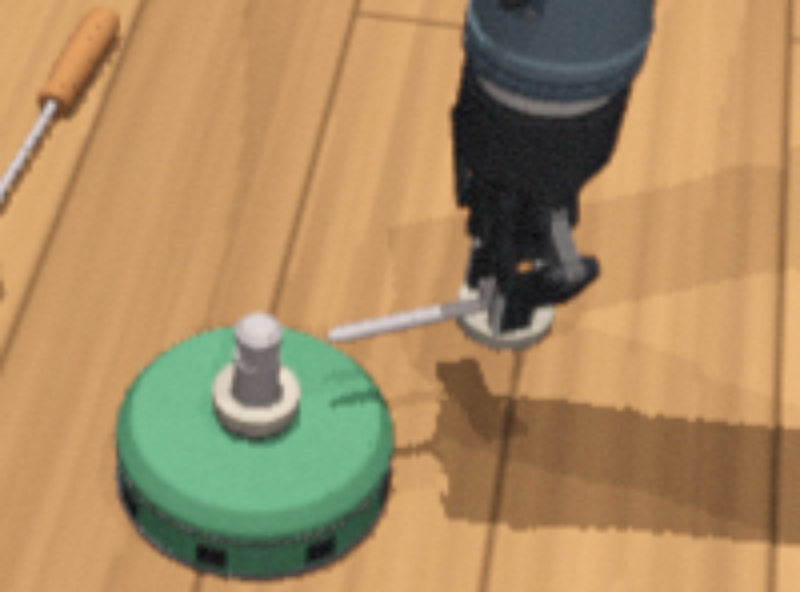

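The key is out and held level; its tip is at crop (335,335), clear of the spindle. Next I'll lay it on the bench, then lift the worn wheel.

```bash
python3 - <<'E'
from h import *
a=np.radians(27.8);d=np.array([np.cos(a),np.sin(a),0]);R=down(27.8-90)
h=np.array([.422,.07,0])
p=np.array(ctrl.current_ee_pos())
ctrl.line_to([p[0],p[1],.15],velocity=.2)
ctrl.line_to(h+[0,0,.15],velocity=.25)
ctrl.line_to(h+[0,0,.04],velocity=.15)
ctrl.line_to(h+[0,0,.001],velocity=.03);state()
ctrl.gripper_to(.05);state()
ctrl.line_to(h+[0,0,.2],velocity=.2)
S=np.array([.547,-.0045,0])
ctrl.gripper_to(.075)
ctrl.line_to(S+[0,0,.22],velocity=.25)
ctrl.line_to(S+[0,0,.10],velocity=.1);state()
ctrl.line_to(S+[0,0,.069],velocity=.04);state()
ctrl.gripper_to(.03,30);state()
E
```

```text
t9.2 [0.4221 0.07   0.0011] gap0.0259 F [-0.4 -1.1 -0. ] g39.5
t9.6 [0.4221 0.07   0.0011] gap0.0499 F [-0.1 -0.9  0.4] g0.0
t13.2 [ 0.5475 -0.0045  0.1006] gap0.0748 F [0.5 0.1 0.9] g0.0
t14.1 [ 0.5471 -0.0045  0.0691] gap0.0752 F [-0.4 -0.4 -0.6] g0.0
t14.5 [ 0.5473 -0.0045  0.0694] gap0.0439 F [ 0.6 -0.4  4.1] g30.8
```

```bash
python3 - <<'E'
from h import *
S=np.array([.547,-.0045,0]);T=np.array([.50,.325,0])
ctrl.line_to(S+[0,0,.17],velocity=.12);state()
ctrl.line_to(T+[0,0,.17],velocity=.3)
ctrl.line_to(T+[0,0,.04],velocity=.2)
ctrl.line_to(T+[0,0,.007],velocity=.04);state()
ctrl.gripper_to(.065);state()
ctrl.line_to(T+[0,0,.2],velocity=.25)
c,i=shot("wrist","w3")
ctrl.gripper_to(.05)
# feel the bare spindle at two yaws
for y in(-62.2,27.8):
    print(y,ctrl.inverse_kinematics(S+[0,0,.12],down(y)))
R=down(-62.2)
ctrl.reach(S+[0,0,.2],R)
ctrl.line_to(S+[0,0,.118],velocity=.1);state()
print(ctrl.current_ee_pos());ctrl.gripper_to(.015,20);ctrl.hold(.3);state()
print(ctrl.current_ee_pos(),ctrl.current_ft_torque(),"across",R[:,1])
E
```

```text
t15.4 [ 0.5463 -0.0046  0.1692] gap0.0444 F [ 0.2  0.1 -0.9] g30.6
t18.5 [0.5002 0.3252 0.0072] gap0.0439 F [ 0.6  0.1 -1.5] g30.6
t18.8 [0.5002 0.3251 0.0072] gap0.0648 F [ 0.2  0.8 -0.2] g0.0
-62.2 [ 10.77672227  30.84742133 -19.4810258  107.8403905   14.33498757
  43.68225166 -78.78752139]
27.8 [ 24.84936682  35.09613672 -38.61040789 107.0177665   28.86478659
  48.00574019  -0.75512103]
t22.3 [ 0.5475 -0.0043  0.1185] gap0.0500 F [-0.3  0.8  0.9] g0.0
[ 0.54753284 -0.00434088  0.11854704]
t23.0 [ 0.5473 -0.0041  0.1187] gap0.0227 F [-2.2  1.3  5.9] g19.6
[ 0.54725648 -0.00406369  0.11871888] [0.32719316 0.52105781 0.01859431] across [ 0.46638664 -0.88458098  0.        ]
```

View pics/w3.png

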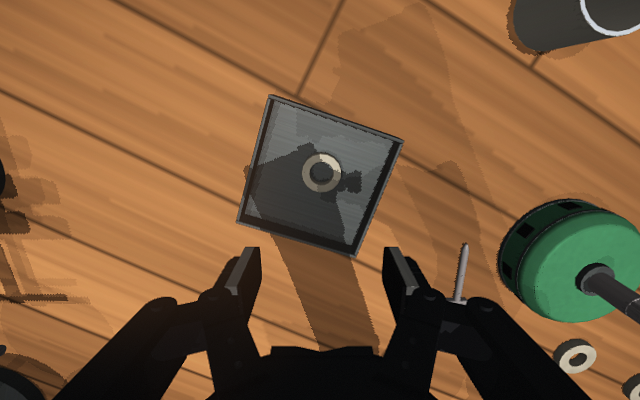

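The worn wheel lies flat in the tray at (322,173), and the key is on the bench at (462,270). Now I'll feel the spindle along the other axis.

```bash
python3 - <<'E'
from h import *
S=np.array([.5473,-.0041,0]);R=down(27.8)
ctrl.gripper_to(.05);ctrl.line_to(S+[0,0,.2],velocity=.15)
ctrl.reach(S+[0,0,.2],R)
ctrl.line_to(S+[0,0,.118],velocity=.1);state()
for k in range(3):
    ctrl.gripper_to(.015,20);ctrl.hold(.3);state()
    p=np.array(ctrl.current_ee_pos());print(p,"along",(p-S)@R[:,1])
    ctrl.gripper_to(.04);ctrl.hold(.2);p[2]=.118
    ctrl.line_to(p,velocity=.05)
ctrl.line_to(p+[0,0,.1],velocity=.2)
# look at wheels
c,i=shot("scene","s4")
h=cv2.cvtColor(i,cv2.COLOR_RGB2HSV);m=((h[...,1]<90)&(h[...,2]>60)).astype(np.uint8)
for k in cv2.findContours(m,0,1)[0]:
    k=cv2.convexHull(k);A=cv2.contourArea(k)
    if 150<A<700:
        M=cv2.moments(k);u=(M['m10']/M['m00'],M['m01']/M['m00']);print(A,np.round(u,1),onz(c,[u],.007)[0])
E
```

```text
t26.3 [ 0.5478 -0.0039  0.1186] gap0.0498 F [ 0.1 -0.6  0.1] g0.0
t26.9 [ 0.5478 -0.0041  0.1187] gap0.0228 F [-0.6 -0.5  5.9] g19.6
[ 0.54779526 -0.00410212  0.11865749] along 0.000437103749775202
t28.3 [ 0.5478 -0.0041  0.1181] gap0.0225 F [-1.  -1.1  3.5] g19.6
[ 0.54779771 -0.00409891  0.11809897] along 0.0004407735743546523
t29.6 [ 0.5478 -0.0041  0.1181] gap0.0226 F [-1.   0.1  3.5] g19.6
[ 0.54781325 -0.00410247  0.11811587] along 0.0004528653628498668
283.0 [242.6 270.9] [ 0.75123522 -0.10870343  0.007     ]
151.5 [190.3 254.4] [ 0.74056446 -0.23235692  0.007     ]
240.5 [335.7 186.7] [0.49166077 0.04464135 0.007     ]
532.0 [312.  181.2] [ 0.4895544  -0.01479826  0.007     ]
247.0 [355.1 177.3] [0.45366941 0.08548288 0.007     ]
351.0 [263.4 150.3] [ 0.42649272 -0.15617876  0.007     ]
348.5 [202.5 138.3] [ 0.42615054 -0.31937857  0.007     ]
159.0 [321. 133.] [ 0.33702939 -0.02599233  0.007     ]
172.0 [631.1 109.8] [0.057883   0.78155057 0.007     ]
180.0 [316.1  80. ] [ 0.15147885 -0.08072587  0.007     ]
320.0 [556.3  60.9] [-0.09321541  0.59087627  0.007     ]
408.0 [318.1  29.8] [-0.05999851 -0.12205538  0.007     ]
394.0 [314.8   4.5] [-0.17845503 -0.15950498  0.007     ]
```

```bash
cat >> h.py <<'E'
S=np.array([.5478,-.0041,0])
def pick(xy,y1=27.8,y2=-62.2):
    p=np.r_[xy,0.]
    for k,y in enumerate((y1,y2)):
        R=down(y);ctrl.gripper_to(.07)
        ctrl.reach(p+[0,0,.14 if k==0 else .05],R)
        ctrl.line_to(p+[0,0,.03],velocity=.15);ctrl.line_to(p,velocity=.04)
        ctrl.gripper_to(.04,30);ctrl.hold(.2);state()
        q=np.array(ctrl.current_ee_pos());print("grip force/gap ok",ctrl.current_finger_gap()>.05)
        if k==0:
            ctrl.gripper_to(.07);ctrl.line_to(p+[0,0,.05],velocity=.15)
def wheel_on(seat,off=.0):
    p=np.array(ctrl.current_ee_pos())
    ctrl.line_to([p[0],p[1],.17],velocity=.2);ctrl.line_to(S+[0,0,.17],velocity=.25)
    ctrl.line_to(S+[0,0,.146],velocity=.08);state()
    z=.146;f0=ctrl.current_force()[2]
    while z>seat+.001:
        z=max(z-.006,seat+.001);ctrl.line_to(S+[0,0,z],velocity=.05)
        f=np.array(ctrl.current_force());print("%.3f"%z,np.round(f,1))
        if abs(f[2]-f0)>18: print("STOP");return False
    return True
E
python3 - <<'E'
from h import *
pick([.425,-.1557])
p=np.array(ctrl.current_ee_pos())
ok=wheel_on(.068);state()
E
```

```text
t34.6 [ 0.4252 -0.1558  0.0007] gap0.0573 F [-1.1  0.6  8.7] g30.1
grip force/gap ok True
t38.4 [ 0.4252 -0.1558  0.0005] gap0.0562 F [-2.1  0.4  5.8] g31.2
grip force/gap ok True
t40.8 [ 0.5473 -0.0045  0.1455] gap0.0555 F [ 0.4 -0.3  0.2] g31.9
0.140 [-0.8  0.7 -0.5]
0.134 [-0.2  0.8 -1. ]
0.128 [ 0.3  0.  -1.3]
0.122 [-0.6  0.1 -0.6]
0.116 [-0.3  0.5 -1.2]
0.110 [0.6 0.1 0.3]
0.104 [ 0.1 -0.7 -0.4]
0.098 [-0.3 -0.4  0.1]
0.092 [ 0.1 -0.5 -0.6]
0.086 [-0.4  0.3 -0.4]
0.080 [ 0.3  0.4 -0.7]
0.074 [ 0.6 -0.4 -0.4]
0.069 [ 0.   0.1 -0.6]
t44.2 [ 0.5477 -0.0041  0.0688] gap0.0558 F [ 0.   0.1 -0.6] g32.0
```

The first wheel slid on freely. Releasing it and fetching the second, with a fresh look first in case it was knocked.

```bash
cat >> h.py <<'E'
def find():
    out=[]
    for n in("scene","side"):
        c,i=cam(n),ctrl.capture(n)
        h=cv2.cvtColor(i,cv2.COLOR_RGB2HSV);m=((h[...,1]<90)&(h[...,2]>60)).astype(np.uint8)
        for k in cv2.findContours(m,0,1)[0]:
            k=cv2.convexHull(k)
            if cv2.contourArea(k)<150:continue
            M=cv2.moments(k);w=onz(c,[(M['m10']/M['m00'],M['m01']/M['m00'])],.007)[0];s=np.ptp(onz(c,k[:,0],.007),0)[:2]
            if .3<w[0]<.75 and -.5<w[1]<-.08 and .05<s.min() and s.max()<.08: out.append(w[:2]);print(n,w,s)
    return out
E
python3 - <<'E'
from h import *
ctrl.gripper_to(.07);state()
ctrl.line_to(S+[0,0,.2],velocity=.2)
o=find()
assert len(o)==2 and np.linalg.norm(o[0]-o[1])<.006
pick(np.mean(o,0))
wheel_on(.082);state()
E
```

```text
t44.5 [ 0.5478 -0.0041  0.0691] gap0.0697 F [ 0.1 -0.2  0.1] g0.0
scene [ 0.42625832 -0.31925677  0.007     ] [0.06323696 0.061589  ]
side [ 0.42330814 -0.31850462  0.007     ] [0.05784002 0.06987252]
t49.7 [ 0.425  -0.3191  0.0007] gap0.0564 F [-0.2  0.6  6.1] g30.8
grip force/gap ok True
t53.5 [ 0.425  -0.319   0.0007] gap0.0569 F [-1.3  2.1  6.1] g30.7
grip force/gap ok True
t56.4 [ 0.5474 -0.0044  0.1456] gap0.0570 F [ 0.1 -1.  -0.9] g32.1
0.140 [ 0.2  0.4 -0.2]
0.134 [-0.6  0.1 -1.4]
0.128 [ 0.1  0.1 -0.9]
0.122 [-0.9  0.1 -0.4]
0.116 [-0.1  0.1 -1.1]
0.110 [ 0.3 -0.2 -0.2]
0.104 [ 0.5 -1.2  0. ]
0.098 [ 0.3 -0.  -1. ]
0.092 [-0.3  0.8 -0.1]
0.086 [-0.7 -0.2 -0.9]
0.083 [0.2 0.1 0.1]
t59.4 [ 0.5478 -0.0041  0.0829] gap0.0570 F [0.2 0.1 0.1] g32.1
```

```bash
python3 - <<'E'
from h import *
ctrl.gripper_to(.07);ctrl.line_to(S+[0,0,.2],velocity=.2)
ctrl.line_to([.43,.07,.17],velocity=.25);ctrl.hold(.3)
c,i=shot("wrist","w5");c2,j=shot("side","s5")
cv2.imwrite("pics/s5w5.png",np.vstack([cv2.resize(j[100:270,250:480],(600,444)),i[90:250,200:500][:, :][::1]][:1])[...,::-1])
print(px(c,[[.422,.07,.0045],[.422+.091*.8846,.07+.091*.4664,.0045]]))
E
```

```text
[[316.93672808 184.57558048]
 [316.39723717  97.68791499]]
```

View pics/w5.png

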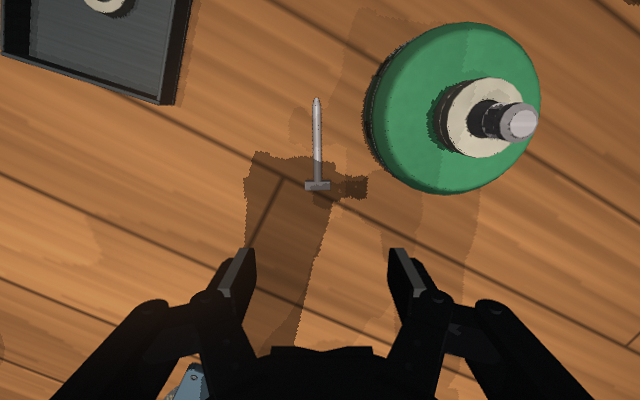

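View pics/s5.png

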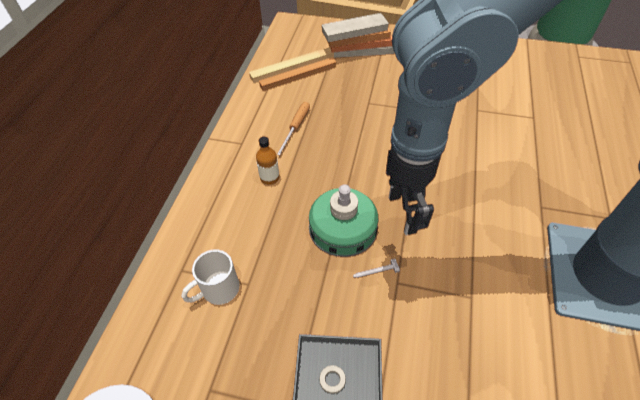

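The key lies with its head at (317,185) and tip at (317,98), as placed. Both wheels are stacked on the spindle, the worn wheel is in the tray, and there is no third wheel. Next I'll pick up the key.

```bash
python3 - <<'E'
from h import *
a=np.radians(27.8);d=np.array([np.cos(a),np.sin(a),0])
h=np.array([.422,.07,0])
ctrl.gripper_to(.045)
ctrl.reach(h+[0,0,.1],down(-62.2))
ctrl.line_to(h+[0,0,.02],velocity=.15);ctrl.line_to(h+[0,0,-.001],velocity=.03);state()
ctrl.gripper_to(.02,50);state()
ctrl.line_to(h+[0,0,.16],velocity=.15)
g=S-.122*d+[0,0,.1145]
ctrl.line_to([g[0],g[1],.16],velocity=.2);ctrl.line_to(g,velocity=.1);ctrl.hold(.3);state()
a1=[]
for n in("side","scene"):
    c,i=shot(n,n+"6");u=px(c,S+[0,0,.12])[0].astype(int)
    print(n,u,"pred tip",px(c,g+.091*d+[0,0,.0055]),"hole",px(c,S-.012*d+[0,0,.12]))
    a1.append(cv2.resize(i[u[1]-40:u[1]+40,u[0]-50:u[0]+50],(625,500),interpolation=cv2.INTER_CUBIC)[:,:,::-1])
    cv2.imwrite(f"pics/{n}6c.png",a1[-1])
E
```

```text
t63.8 [ 0.422  0.07  -0.001] gap0.0449 F [-0.3  0.2  0.2] g0.0
t64.1 [ 0.4228  0.0701 -0.    ] gap0.0257 F [-2.4 -0.2 13.9] g52.2
t67.0 [ 0.4402 -0.0611  0.115 ] gap0.0260 F [ 0.8  0.2 -0.8] g49.2
side [343 192] pred tip [[357.93017674 189.4281486 ]] hole [[348.95190273 191.37290299]]
scene [311 175] pred tip [[307.86561143 163.73402214]] hole [[310.07165188 170.66418727]]
```

View pics/side6c.png

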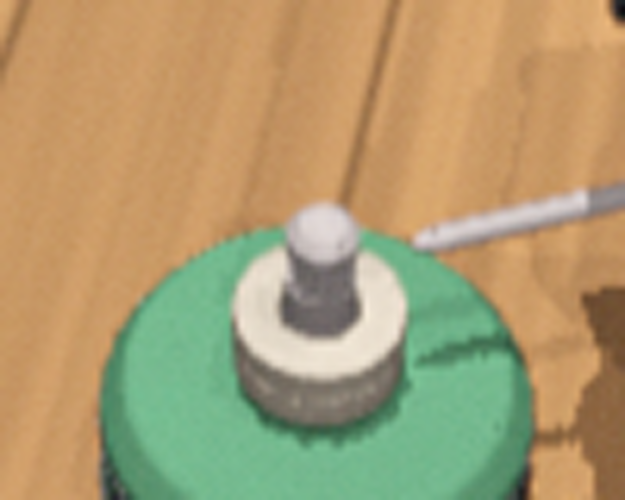

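The side crop shows the key level with its tip at crop (413,241), on the line the key originally lay along. The two wheels are stacked flat. Inserting with force checks.

```bash
python3 - <<'E'
from h import *
a=np.radians(27.8);d=np.array([np.cos(a),np.sin(a),0])
z=float(ctrl.current_ee_pos()[2])
for x in np.r_[np.arange(.114,.044,-.006),.043]:
    ctrl.line_to(S-x*d+[0,0,.1145],velocity=.05)
    f=np.array(ctrl.current_force());print("%.3f"%x,np.round([f@d,f@[-d[1],d[0],0],f[2]],1))
    if abs(f@d)>12 or abs(f[2])>15: print("STOP");break
state()
E
```

```text
0.114 [-0.9 -0.1 -0.7]
0.108 [ 0.7  0.  -1. ]
0.102 [ 1.1  0.6 -0.3]
0.096 [-0.5 -1.2  0. ]
0.090 [-0.4  1.  -1.1]
0.084 [-0.2  0.2 -0.3]
0.078 [ 1.   0.2 -0.7]
0.072 [ 0.1 -0.5  0.4]
0.066 [ 0.3  0.5 -0.6]
0.060 [ 0.4  0.1 -0.5]
0.054 [-0.6  0.6  0.2]
0.048 [ 0.3 -0.6 -0. ]
0.043 [ 0.5  0.3 -0.4]
t70.6 [ 0.5101 -0.0239  0.1145] gap0.0261 F [ 0.3  0.5 -0.4] g49.2
```

Inserted without contact force. Releasing, backing off straight up, and checking.

```bash
python3 - <<'E'
from h import *
p=np.array(ctrl.current_ee_pos())
ctrl.line_to(p-[0,0,.0015],velocity=.02)
ctrl.gripper_to(.05);ctrl.hold(.3);state()
ctrl.line_to(p+[0,0,.1],velocity=.1);ctrl.line_to(p+[-.06,-.1,.16],velocity=.2);ctrl.hold(.5)
for n in("side","scene"):
    c,i=shot(n,n+"7");u=px(c,S+[0,0,.1])[0].astype(int)
    if n=="side": cv2.imwrite("pics/side7c.png",cv2.resize(i[u[1]-40:u[1]+40,u[0]-50:u[0]+50],(625,500),interpolation=cv2.INTER_CUBIC)[:,:,::-1])
E
```

```text
t71.5 [ 0.5101 -0.0239  0.113 ] gap0.0499 F [-0.9 -0.  -0.2] g0.0
```

View pics/side7c.png

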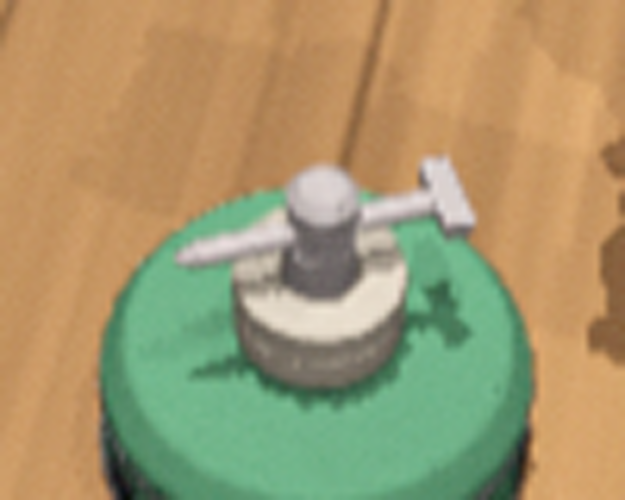

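View pics/scene7.png

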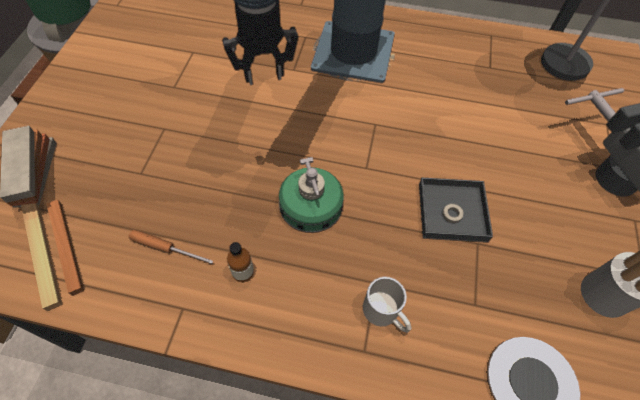

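The key passes through the spindle and sticks out on both sides: tip at crop (180,255), head at (445,195). The two wheels are stacked flat beneath it, the worn wheel lies in the tray at scene (453,213), and the oil bottle, screwdriver and mug have not moved.

```bash
python3 -c "
from cell import ctrl
print(ctrl.finish_job())"
```

```text
the job is handed in; nothing more can be done
None
```

The wheel change is done and handed in after about 75 s on the robot's clock: the worn wheel is flat in the tray, both fresh wheels (only two were present) are home on the spindle, the key is back through the cross hole and sticks out on both sides, and the oil bottle, screwdriver and mug were not moved.

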